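Change the feed of the bench strip former at its H-gate

ROBOT

A 6-joint arm with a two-finger parallel gripper is mounted at the origin on the work surface; the furniture and walls round the work are solid. World frame = base frame: x ahead of the robot, y to its left, z up, the work surface at z = 0. Lengths are in mm, angles in rad, forces in N, time in s.
With the tool pointing down it reaches from about 250 to 850 mm from the base axis. Payload 12.5 kg.
Tool frame: the origin (TCP) lies on the centre line of the jaws, within the pads' length; the fingertips stand 25 mm ahead of it and the grasp point (between the pads) lies 6 mm ahead of it; z points along the fingers, y is the line along which they close (so a half turn about z gives the same grasp; the last joint's range is limited). The gripper opens to 93 mm and grips with 3 to 60 N. Pads are 15 mm wide; open, the fingers measure 128 mm over their backs; the gripper's body (75 mm by 188 mm) begins 65 mm behind the grasp point.
Start: joints at [-1.33, 0.351, 1.652, -0, 1.139, -0.085], TCP at [176.056, -521.046, 243.633] pointing down, gripper open.
Joint ranges: [-2.75, 2.75], [-0.79, 2.1], [0.01, 2.65], [-1.57, 4.71], [0.07, 3.14], [-2.87, 2.87]. Speed limits (rad/s): [2.22, 2.22, 2.79, 3.14, 3.14, 3.14].

INTERFACE

Orientations are given as a unit quaternion [w, x, y, z].
In Python, from bench import robot gives the robot as it stands. The module is installed in compiled form; this text tells all that it offers.
- The arm moves only by the tool send_rows, never from a script. Its arguments are lists of equal length, an entry for each row: "offset": the shift along the tool's x, y, z in mm, a list of three; "angular": the turn, a rotation vector about the tool's x, y, z in degrees, a list of three. A call has 1 to 8 rows; each row shifts and turns the commanded pose from where the row before left it, along the tool's axes as they then stand; what a row does not reach is not made up. A row lasts 1/10 s, in which the tool goes at most 50 mm and 8.59 degrees, less where a joint would pass 70% of its speed; a pose out of reach is approached as far as the arm can. A call is refused whole if a number of a shift passes 50 or a number of a turn 8.59, either way. A call with a gripper value outside its range is refused whole. "hand" is the closure in counts, from 0 (fully open) to 255 (shut), set as the call begins (left out, the last holds). The fingers move at their own pace and stop on an object; "force" is the grip in N (left out, the last holds). Time passes only in rows, so rows that do not move let the fingers close. It gives the time, the measured TCP pose, the force, the opening and the grip force at its end, in the units of the state.
- robot.sense(): the state, without advancing time (a new reading comes with each control period).
- robot.camera(name): name is "side" or "top" or "wrist"; returns the picture (480x640x3 uint8, red, green, blue); there is no depth.
- robot.camera_params(name): a dict with "vfov" (degrees; the focal length in pixels is half the picture's height over the tangent of half this angle, whatever the lens; pixels are square), "cx", "cy" (the principal point, pixels), "k1" (the pictures are not rectified: a ray, as slopes to the right and down, at radius r is drawn at 1 + k1 r^2 times it, then the intrinsics apply), "origin" and "rotation" of the camera in the world; the wrist camera has in their place "tool_from_camera" (4x4, takes a point from camera to tool coordinates, whose origin is the TCP and whose axes are the flange's). Camera axes: x right, y up, looking along -z (the intrinsics and any distortion apply to the point x, -y, -z); pixel columns grow to the right and rows downward; lengths in mm; the calibration is good to about 2 mm. A picture is of the moment at which its call begins: read the wrist's pose just before it. camera_params takes no time and is no camera call.
- robot.hand_in(): hands the job in; it is judged then, once.
Trained networks look in the newest picture that a camera, given by its name, has taken for a name from the list of things; names that differ only in an ending like _2 or _b are one class to them, and where a whole thing is asked for, a point or a joint stands for the part that bears it (a point fixed in the world has none). Each returns a list of dicts, best first, with "confidence" (0 to 1); they miss things now and then, are a little off and sometimes report something else, mostly with a low value. They report only what shows in the picture. A call takes as long as a camera call.
- robot.outline_of(target, camera): "mask" (480x640 bool, what is visible of it) and "box" ([centre column, centre row, width, height] in pixels, round what is visible of it).
The state is a dict: "time": time; "joint_positions": joint angles; "dq": joint speeds; "joint_efforts": joint torques, N m; "eef_pos": TCP position; "tcp_rot": TCP orientation; "force": force on the tool from outside, world axes, zero at the start; "wrist_torque": the same for the moment, N m; "finger_gap": finger opening in mm; "gripper_force": force on a finger pad.
Only numpy, scipy, OpenCV 4.12 (cv2) and the standard library are available. Lean on these libraries where they do the work, as an engineer would, in place of code of your own. Each camera call takes 0.05 s, during which the arm holds its last target. There are 200 camera calls.

TASK

The feed lever of the strip former stands in the motor-side slot at the back of its H-shaped gate. Pushing with the fingertips on its black knob only, never pinching or forcing it, take it through the neutral crossing into the roll-side lane and then fully home in that lane's slot on the operator's side (the side with the round oil sight glass). Leave the loose things round the machine where they are.

Things in the scene. Friction and masses are not known exactly. Their poses are not given: they have to be found in the camera images.
- strip_former: Grey bench machine, fixed: base 190 x 400 mm, gearbox 146 x 150 x 113 mm in the middle, finned motor (top at 132 mm) at one end, three upright steel rolls with a brass strip (top at 138 mm) at the other. Origin on the table under the gate's middle. x points from the operator's face (round amber oil sight glass, toward the robot) to the back, y from motor to rolls, z up. Turned up to 0.4 rad.
- gate_center (a point): Middle of the steel gate plate (84 mm along x, 72 along y) on the gearbox, on its upper face, 128 mm above the table. The H cut in it: two lanes along the machine's x, 33 mm apart (motor side, roll side), joined in the middle by the neutral crossing along y. Cut-outs are 15 mm wide, the lever's round shaft 10 mm; the corners from the crossing into the lanes are rounded by 4 mm.
- knob_center (a point): Centre of the plain black pear-shaped knob on the lever, 37 mm across, 46 mm high. The lever swings about a pivot in the gearbox, 50 mm above the table under gate_center; the knob's centre is 150 mm from it: 200 mm above the table when upright, about 190 mm in the slot ends, where it is 44 mm before or behind the gate's middle and 31 mm aside. Below the knob some 45 mm of bare shaft show.
- lever_shift (a joint): Swing of the lever along the lanes, rad: 0 in the neutral crossing, +0.30 fully home in a slot at the back, -0.30 fully home in a slot on the operator's side (hard stops). Starts anywhere from +0.14 to +0.29. It stays where it is left (friction: about 2 N at the knob moves it); no spring, no detent.
- lever_cross (a joint): Swing of the lever across, rad: about -0.22 in the motor-side lane (where it starts), +0.22 in the roll-side lane, hard stops at -0.25 and +0.25. It crosses only while lever_shift is within about 0.03 of 0 (rounded corners guide it in from about 0.06); elsewhere the gate's teeth stop it. It stays where it is left (about 2 N at the knob moves it).
- glue_bottle: Loose white glue bottle with red nozzle, 34 mm across, 100 mm high, standing in front of the machine on the motor's side. Origin at the centre of its foot. Not to be disturbed.
- tape_yellow: Loose roll of yellow tape, 64 mm across, 19 mm high, lying in front of the machine. Origin at the centre of its underside. Not to be disturbed.
- screwdriver: Loose red-handled screwdriver, 191 mm long, lying in front of the machine on the rolls' side. Origin at the centre of its underside. Not to be disturbed.
- letter_07: Loose black acrylic letter H with a white face, 51 x 44 x 16 mm, lying behind the machine. Origin at the centre of its underside. Not to be disturbed.

How it is judged (in metres and radians):
On the way, in this order (a step that is already met when the one before it is completed fails the run):
1. the lever has come through the neutral crossing into the roll-side lane (value of joint lever_cross above 0.15 rad and value of joint lever_shift above -0.12 rad), for 0.05 s.
2. the lever is fully home in the roll-side slot on the operator's side (value of joint lever_cross above 0.15 rad and value of joint lever_shift below -0.26 rad), for 0.1 s.
At the end, for the whole second after the job is handed in: The lever rests in the roll-side lane (lever_cross above 0.15 rad), pushed home on the operator's side (lever_shift below -0.26 of -0.30 rad, which is within 6 mm of the end at the knob) (all of step 2 and velocity of joint lever_shift between -0.03 and 0.03 rad/s); the robot touches nothing.
It fails at once if the knob was pinched between the fingers ((contact force between the fingers and lever_shift_c1 above 1.5 N and contact force between the fingers and lever_shift_c2 above 1.5 N) or (contact force between the fingers and lever_shift_c3 above 1.5 N and contact force between the fingers and lever_shift_c4 above 1.5 N)).
It fails at once if the fingers took the lever by its steel shaft instead of the knob (more than 5 N) (contact force between the fingers and lever_shift_c0 above 5 N).
It fails at once if the lever was forced (more than 40 N on it) (contact force between any of the fingers, the arm and lever_shift above 40 N).
It fails at once if one of the loose things round the machine was pushed away, lifted or carried (distance of any of glue_bottle, tape_yellow, screwdriver, letter_07 from where it was at the start of the episode above 0.02 m).
It also fails if it takes over 48 s, if anything falls off the work surface, if the arm or the gripper's body presses on something with over 40 N, if the wrist force passes 120 N, or if a joint passes its speed limit or range.

## Working session

There is one attempt and no reset: what is moved stays moved. The work goes in short steps, Python scripts to look and compute and a tool call to move; the robot and the scene stay as the last step left them, time stands still between calls to the robot, and variables do not carry over. Pictures are saved under pics/ and viewed, at most 13 in all, crops included, and the job is handed in when it is done.

Besides the shell and the picture viewer there is one more tool, called after "Request:" by a JSON object that holds its "method" and its "body". send_rows: Moves the arm, as the interface text tells. Its arguments: {"type":"object","properties":{"offset":{"type":"array"},"angular":{"type":"array"},"hand":{"type":"number"},"force":{"type":"number"}},"required":["offset","angular"]}

```bash
mkdir -p pics; cat > h.py <<'E'
import numpy as np, cv2
from bench import robot
from scipy.spatial.transform import Rotation as R
def T_cam(name):
    p=robot.camera_params(name)
    if 'origin' in p: return p,np.array(p['rotation']),np.array(p['origin'])
    s=robot.sense(); q=s['tcp_rot']; Rt=R.from_quat([q[1],q[2],q[3],q[0]]).as_matrix()
    M=np.array(p['tool_from_camera']); return p,Rt@M[:3,:3],Rt@M[:3,3]+np.array(s['eef_pos'])
def proj(name,X):
    p,Rm,o=T_cam(name); f=240/np.tan(np.radians(p['vfov'])/2)
    c=(np.atleast_2d(X)-o)@Rm; s=np.c_[c[:,0],-c[:,1]]/-c[:,2:]
    s=s*(1+p['k1']*(s**2).sum(1,keepdims=True)); return s*f+[p['cx'],p['cy']]
def ray(name,uv):
    p,Rm,o=T_cam(name); f=240/np.tan(np.radians(p['vfov'])/2)
    d=(np.array(uv,float)-[p['cx'],p['cy']])/f; s=d.copy()
    for _ in range(20): s=d/(1+p['k1']*(s@s))
    v=Rm@np.array([s[0],-s[1],-1]); return o,v/np.linalg.norm(v)
def atz(name,uv,z):
    o,v=ray(name,uv); return o+v*(z-o[2])/v[2]
def tri(rs):
    A=sum(np.eye(3)-np.outer(v,v) for o,v in rs); b=sum((np.eye(3)-np.outer(v,v))@o for o,v in rs)
    return np.linalg.solve(A,b)
E
python3 - <<'E'
from h import *
s=robot.sense(); print(s['time'],s['eef_pos'],s['tcp_rot'],s['finger_gap'])
for c in ['side','top']:
    im=robot.camera(c); cv2.imwrite(f'pics/{c}0.png',im[:,:,::-1])
    p=robot.camera_params(c); print(c,p['origin'],np.array(p['rotation']).round(2).tolist(),p['vfov'],p['k1'])
    for n in ['knob_center','strip_former','glue_bottle','tape_yellow','screwdriver','letter_07']:
        r=robot.outline_of(n,c)
        for d in r[:2]: print(c,n,round(d['confidence'],2),np.round(d['box'],1))
E
```

```text
0.0 [ 175.9732165  -520.75714591  243.09546048] [-5.69169435e-04  9.86760937e-01  1.62180531e-01 -6.28812982e-05] 93.02959864830116
side [ 429.18521293 -694.07859337  586.25540705] [0.86, 0.5, -0.05, -0.07] 56.027277069002984 0.019359984939646295
side knob_center 0.87 [323.4 231.6  26.6  41.9]
side strip_former 0.75 [302.3 287.6 135.6 169. ]
side glue_bottle 0.65 [235.4 320.9  17.4  49.1]
side tape_yellow 0.71 [231.9 299.9  30.4  22.5]
side screwdriver 0.59 [227.2 257.9  11.6  50.5]
side letter_07 0.82 [395.4 318.5  35.   22.6]
side letter_07 0.3 [227.2 258.4  10.9  49.7]
top [ 526.40547678   29.57319865 1104.60821552] [0.71, 0.02, -0.01, -0.7] 53.98816235182072 -0.04853930460598247
top knob_center 0.9 [337.8 237.1  23.4  22.2]
top strip_former 0.91 [316.8 255.6 182.9 115.8]
top glue_bottle 0.51 [366.3 317.8  17.4  15.9]
top tape_yellow 0.63 [323.7 318.4  27.6  27.6]
top screwdriver 0.65 [253.6 319.   79.4   6.8]
top letter_07 0.84 [368.8 188.   26.3  24.6]
```

View pics/side0.png

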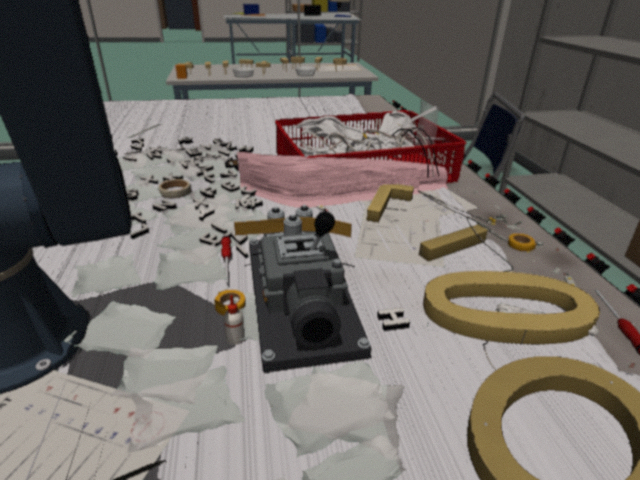

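View pics/top0.png

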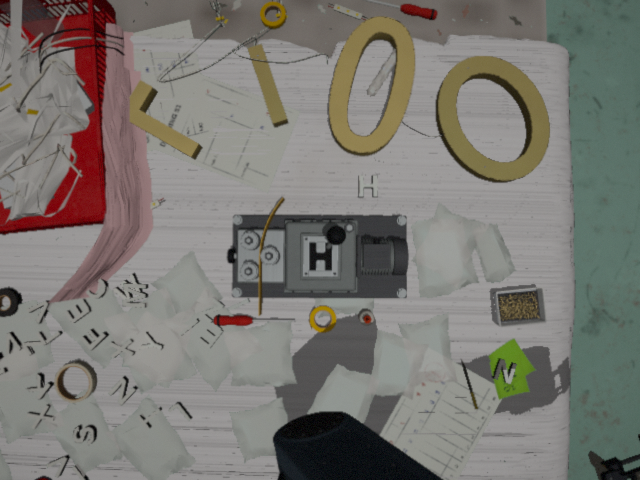

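```bash
python3 - <<'E'
from h import *
im=cv2.imread('pics/top0.png'); cv2.imwrite('pics/c0.png',cv2.resize(im[205:305,225:415],None,fx=4,fy=4,interpolation=cv2.INTER_CUBIC))
k=tri([ray('top',[337.8,237.1]) if 0 else ray('top',[337.8,237.1]),ray('side',[323.4,231.6])]); print('knob',k,proj('top',k),proj('side',k))
for z in (10,20):
  c=[atz('top',u,z) for u in [(238,217),(405,220),(403,294),(238,293)]]; print(z,np.mean(c,0),[x.round(0) for x in c])
E
```

```text
Traceback (most recent call last):
  File "h.py", line 17, in ray
    v=Rm@np.array([s[0],-s[1],-1]); return o,v/np.linalg.norm(v)
      ~~^~~~~~~~~~~~~~~~~~~~~~~~~~
ValueError: matmul: Input operand 1 has a mismatch in its core dimension 0, with gufunc signature (n?,k),(k,m?)->(n?,m?) (size 3 is different from 4)
```

View pics/c0.png

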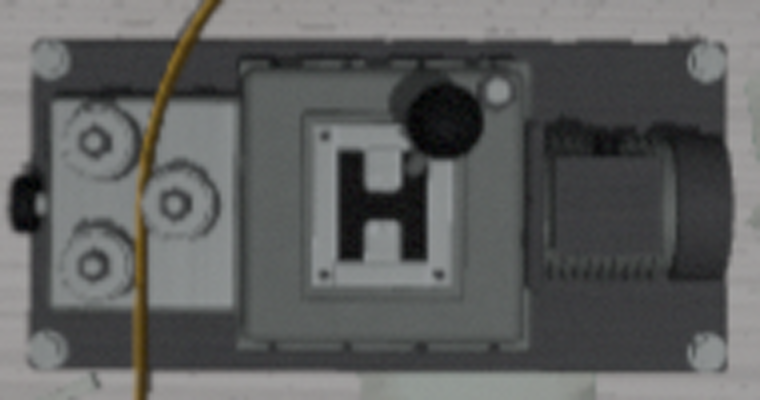

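```bash
sed -i "s/np.array(p\['rotation'\])/R.from_quat(np.roll(p['rotation'],-1)).as_matrix()/" h.py; python3 - <<'E'
from h import *
k=tri([ray('top',[337.8,237.1]),ray('side',[323.4,231.6])]); print('knob',k,proj('top',k),proj('side',k))
f=lambda x,y:(225+(x+.5)/4-.5,205+(y+.5)/4-.5)
c=[atz('top',f(*u),20) for u in [(50,60),(707,62),(707,350),(48,348)]]; print([x.round(0) for x in c], np.arctan2(*(c[0]-c[1])[:2]),np.mean(c,0))
G=atz('top',f(382,206),128); print('gate',G)
print(proj('side',[*G[:2],128]))
print('knob rel',k-G)
for n,uv,z in [('glue',(366.3,317.8),95),('tape',(323.7,318.4),19)]: print(n,atz('top',uv,z))
E
```

```text
knob [565.52102657  14.22740414 173.92796869] [[337.86109774 236.77832307]] [[323.0486551  231.61019525]]
[array([607., 245.,  20.]), array([ 614., -134.,   20.]), array([ 448., -137.,   20.]), array([441., 242.,  20.])] -0.018354420089404303 [527.25046399  54.10172685  20.        ]
gate [526.55499468  49.35813941 128.        ]
[[299.6909394  244.70657509]]
knob rel [ 38.96603189 -35.13073527  45.92796869]
glue [397.25178133 -51.35705728  95.        ]
tape [384.03421458  40.18667516  19.        ]
```

Request:
{"method": "send_rows", "body": {"offset": [[0, 0, -5], [0, 0, -5], [0, 0, -5], [36, -29, 0], [36, -29, 0], [36, -29, 0], [36, -29, 0], [36, -29, 0]], "angular": [[0, 0, 5.9], [0, 0, 5.9], [0, 0, 5.8], [0, 0, 0], [0, 0, 0], [0, 0, 0], [0, 0, 0], [0, 0, 0]], "hand": 255, "force": 20}}

```text
time: 1.5
eef_pos: [354.5, -371.4, 258.8]
tcp_rot: [0.0, 1.0, 0.009, 0.0]
force: [0.2, -1.0, -0.4]
finger_gap: 33.3
gripper_force: 0.0
```

Request:
{"method": "send_rows", "body": {"offset": [[36, -29, 0], [36, -29, 0], [36, -29, 0], [36, -29, 0], [36, -29, 0], [36, -29, 0], [36, -29, 0], [15, -20, 0]], "angular": [[0, 0, 0], [0, 0, 0], [0, 0, 0], [0, 0, 0], [0, 0, 0], [0, 0, 0], [0, 0, 0], [0, 0, 0]]}}

```text
time: 2.3
eef_pos: [618.2, -142.5, 258.3]
tcp_rot: [-0.0, 1.0, 0.01, 0.0]
force: [-0.7, -0.2, -0.0]
finger_gap: 0.6
gripper_force: 0.0
```

Request:
{"method": "send_rows", "body": {"offset": [[0, -40, 0], [0, -40, 0], [0, -30, 0], [0, -20, 0], [0, 0, 0], [0, 0, 0]], "angular": [[0, 0, 0], [0, 0, 0], [0, 0, 0], [0, 0, 0], [0, 0, 0], [0, 0, 0]]}}

```text
time: 2.9
eef_pos: [613.7, -15.0, 258.6]
tcp_rot: [0.0, 1.0, 0.01, 0.0]
force: [-0.5, -0.1, -0.4]
finger_gap: 0.5
gripper_force: 0.0
```

```bash
python3 - <<'E'
from h import *
s=robot.sense(); print(s['time'],s['eef_pos'],s['finger_gap'],s['force'])
out=[]
for c in ['wrist','side','top']:
    im=robot.camera(c)[:,:,::-1]; cv2.imwrite(f'pics/{c}1.png',im)
    for d in robot.outline_of('knob_center',c)[:1]: print(c,d['confidence'],np.round(d['box'],1))
    out.append(im)
a=cv2.resize(out[0],(400,300)); b=cv2.resize(out[1][180:330,230:430],(400,300)); 
cv2.imwrite('pics/m1.png',np.hstack([a,b]))
E
```

```text
2.9 [613.74676227 -14.99893859 258.63459587] 0.49303093943455284 [-0.54710228 -0.06184672 -0.39969866]
wrist 0.56 [258.6 319.4  45.3  20.9]
side 0.95 [323.9 230.9  25.1  38.3]
top 0.56 [336.4 234.1  17.5  18. ]
```

View pics/m1.png

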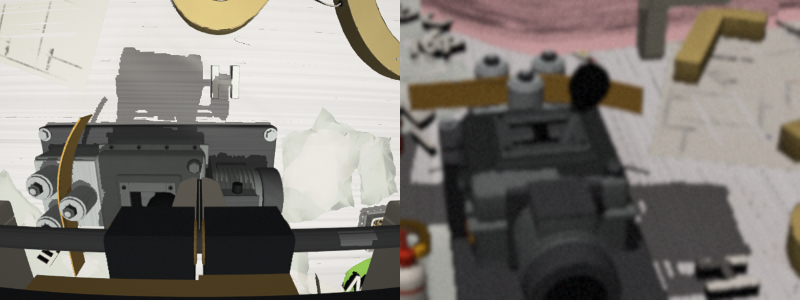

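Request:
{"method": "send_rows", "body": {"offset": [[2, -20, 0], [0, -9, 10], [0, 0, 22], [0, 0, 22], [0, 0, 0], [0, 0, 0]], "angular": [[0, 0, 0], [0, 0, 0], [0, 0, 0], [0, 0, 0], [0, 0, 0], [0, 0, 0]]}}

```text
time: 3.8
eef_pos: [615.1, 14.1, 204.6]
tcp_rot: [0.0, 1.0, 0.009, -0.0]
force: [0.0, 0.5, 0.0]
finger_gap: 0.5
gripper_force: 0.0
```

```bash
python3 - <<'E'
from h import *
s=robot.sense(); e=np.array(s['eef_pos']);print(s['time'],e,s['force'])
out=[]
for c in ['side','top']:
    im=np.ascontiguousarray(robot.camera(c)[:,:,::-1])
    for d in robot.outline_of('knob_center',c)[:1]: print(c,d['confidence'],np.round(d['box'],1))
    tip=proj(c,e+[0,0,-25])[0]; print(tip)
    u,v=(320,225); crop=cv2.resize(im[v-50:v+50,u-65:u+65],(390,300),interpolation=cv2.INTER_CUBIC)
    cv2.circle(crop,tuple(int(t) for t in ((tip-[u-65,v-50])*3)),3,(0,0,255),-1); out.append(crop)
cv2.imwrite('pics/m2.png',np.hstack(out))
E
```

```text
3.8 [615.14091149  14.09341306 204.60773457] [0.02959591 0.5496219  0.03748897]
side 0.83 [324.  230.3  28.7  40.5]
[349.47036637 227.0131085 ]
top 0.7 [336.7 233.2  16.6  11.1]
[338.50448765 211.49357774]
```

View pics/m2.png

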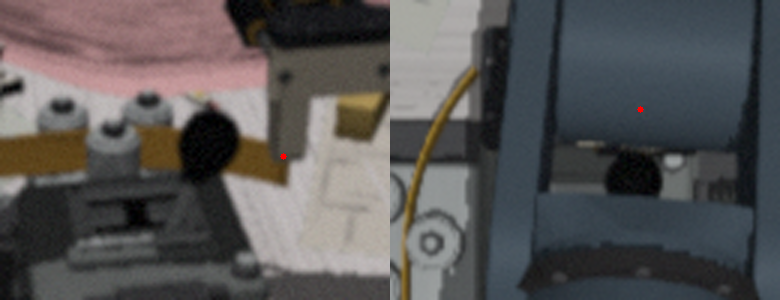

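Request:
{"method": "send_rows", "body": {"offset": [[-10, 0, 0], [-8, 0, 0], [-6, 0, 0], [-6, 0, 0], [-6, 0, 0], [-6, 0, 0], [-6, 0, 0], [-6, 0, 0]], "angular": [[0, 0, 0], [0, 0, 0], [0, 0, 0], [0, 0, 0], [0, 0, 0], [0, 0, 0], [0, 0, 0], [0, 0, 0]]}}

```text
time: 4.8
eef_pos: [560.6, 13.2, 204.6]
tcp_rot: [0.0, 1.0, 0.009, -0.0]
force: [2.5, -0.6, 1.2]
finger_gap: 0.3
gripper_force: 1.1
```

Request:
{"method": "send_rows", "body": {"offset": [[-2, 0, 0], [0, 0, 0], [0, 0, 0]], "angular": [[0, 0, 0], [0, 0, 0], [0, 0, 0]]}}

```text
time: 5.1
eef_pos: [559.0, 13.2, 204.5]
tcp_rot: [-0.0, 1.0, 0.009, -0.0]
force: [0.9, 0.2, 0.2]
finger_gap: 0.7
gripper_force: 0.4
```

```bash
cat > look.py <<'E'
from h import *
import sys
s=robot.sense(); e=np.array(s['eef_pos']);print(s['time'],e,s['force'])
out=[]
G=np.array([526.5,49.4,0]); mx=np.array([1,.018,0]); my=np.array([-.018,1,0])
for c in ['side','top']:
    im=np.ascontiguousarray(robot.camera(c)[:,:,::-1])
    for d in robot.outline_of('knob_center',c)[:1]: print(c,round(d['confidence'],2),np.round(d['box'],1))
    u,v=(310,235); crop=cv2.resize(im[v-50:v+50,u-65:u+65],(390,300),interpolation=cv2.INTER_CUBIC)
    pts=[e+[0,0,-25]]+[G+a*mx+b*my+[0,0,h] for a,b,h in [(0,-33,196),(0,33,196),(-44,31,190)]]
    for i,t in enumerate(proj(c,np.array(pts))): cv2.circle(crop,tuple(int(q) for q in ((t-[u-65,v-50])*3)),2,[(0,0,255),(0,255,0),(0,255,255),(255,255,0)][i],-1)
    print(proj(c,np.array(pts)).round(1).tolist())
    out.append(crop)
cv2.imwrite(f'pics/{sys.argv[1]}.png',np.hstack(out))
E
python3 look.py m3
```

```text
5.1 [559.02006831  13.2166641  204.45557347] [0.90695908 0.15929043 0.24598762]
side 0.71 [307.2 230.8  22.8  42. ]
[[319.7, 229.5], [302.1, 222.0], [296.8, 205.9], [274.2, 210.8]]
[[338.4, 240.0], [336.5, 256.2], [302.3, 256.1], [303.4, 278.8]]
```

View pics/m3.png

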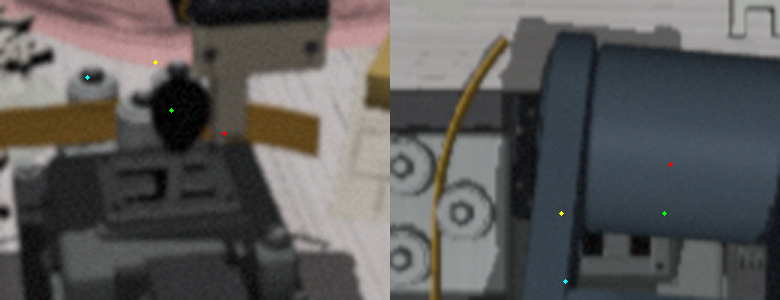

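Request:
{"method": "send_rows", "body": {"offset": [[-3, 0, 0], [-3, 0, 0], [0, 0, 0], [0, 0, 0], [20, 0, 0], [20, 0, 0], [0, 30, 0], [0, 30, 0]], "angular": [[0, 0, 0], [0, 0, 0], [0, 0, 0], [0, 0, 0], [0, 0, 0], [0, 0, 0], [0, 0, 0], [0, 0, 0]]}}

```text
time: 6.1
eef_pos: [594.2, -46.4, 204.0]
tcp_rot: [-0.0, 1.0, 0.01, -0.001]
force: [0.0, 0.4, -0.1]
finger_gap: 0.3
gripper_force: 0.0
```

Request:
{"method": "send_rows", "body": {"offset": [[0, 0, 0], [-30, 0, 0], [-35, 0, 0], [0, 0, 0], [0, 0, 0]], "angular": [[0, 0, 0], [0, 0, 0], [0, 0, 0], [0, 0, 0], [0, 0, 0]]}}

```text
time: 6.6
eef_pos: [529.2, -47.0, 204.9]
tcp_rot: [-0.0, 1.0, 0.009, 0.0]
force: [-0.8, -0.4, 0.6]
finger_gap: 0.5
gripper_force: 0.0
```

```bash
python3 look.py m4
```

```text
6.6 [529.18390403 -46.95140092 204.92419776] [-0.78636394 -0.39679707  0.64683504]
side 0.7 [297.4 234.1  14.3  30.2]
[[308.6, 247.7], [302.1, 222.0], [296.8, 205.9], [274.2, 210.8]]
[[368.7, 255.8], [336.5, 256.2], [302.3, 256.1], [303.4, 278.8]]
```

View pics/m4.png

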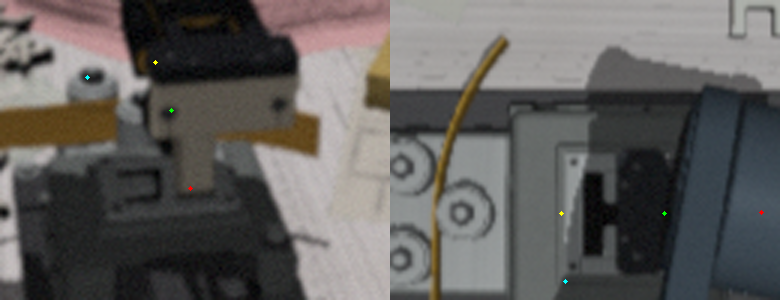

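Request:
{"method": "send_rows", "body": {"offset": [[-1, -12, 0], [0, -10, 0], [0, -6, 0], [0, -5, 0], [0, -5, 0], [0, -5, 0], [0, 0, 0]], "angular": [[0, 0, 0], [0, 0, 0], [0, 0, 0], [0, 0, 0], [0, 0, 0], [0, 0, 0], [0, 0, 0]]}}

```text
time: 7.5
eef_pos: [527.4, -3.8, 204.6]
tcp_rot: [-0.0, 1.0, 0.009, -0.0]
force: [0.0, 0.0, 0.4]
finger_gap: 0.0
gripper_force: 0.0
```

Request:
{"method": "send_rows", "body": {"offset": [[0, -5, 0], [0, -5, 0], [0, -4, 0]], "angular": [[0, 0, 0], [0, 0, 0], [0, 0, 0]]}}

```text
time: 7.8
eef_pos: [527.2, 9.9, 204.7]
tcp_rot: [-0.0, 1.0, 0.009, 0.0]
force: [0.4, -2.0, 2.2]
finger_gap: 0.3
gripper_force: 1.2
```

```bash
python3 look.py m5
```

```text
7.8 [527.24448223   9.93588038 204.6563357 ] [ 0.44579815 -2.04967452  2.24306698]
side 0.64 [298.3 230.8  16.   35.5]
[[302.8, 231.6], [302.1, 222.0], [296.8, 205.9], [274.2, 210.8]]
[[339.7, 256.2], [336.5, 256.2], [302.3, 256.1], [303.4, 278.8]]
```

View pics/m5.png

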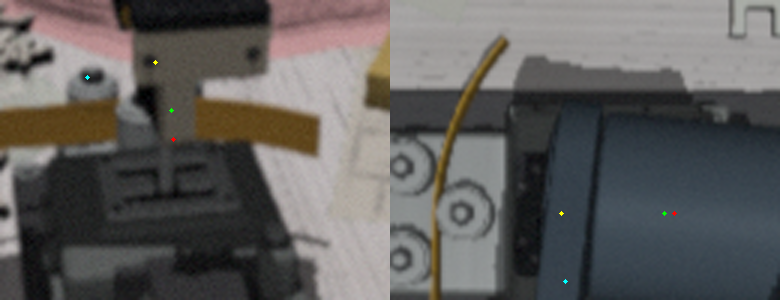

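Request:
{"method": "send_rows", "body": {"offset": [[0, -5, 0], [0, -5, 0], [0, -5, 0], [0, -5, 0], [0, -4, 0], [0, -4, 0], [0, -2, 0]], "angular": [[0, 0, 0], [0, 0, 0], [0, 0, 0], [0, 0, 0], [0, 0, 0], [0, 0, 0], [0, 0, 0]]}}

```text
time: 8.7
eef_pos: [526.7, 40.0, 204.6]
tcp_rot: [-0.0, 1.0, 0.009, -0.0]
force: [0.0, -1.9, 1.2]
finger_gap: 0.5
gripper_force: 0.9
```

Request:
{"method": "send_rows", "body": {"offset": [[0, -2, 0], [0, -2, 0], [0, -2, 0], [0, 0, 0]], "angular": [[0, 0, 0], [0, 0, 0], [0, 0, 0], [0, 0, 0]]}}

```text
time: 9.1
eef_pos: [526.4, 45.8, 204.4]
tcp_rot: [-0.0, 1.0, 0.009, -0.0]
force: [1.1, -0.7, 0.4]
finger_gap: 0.8
gripper_force: 0.3
```

```bash
python3 look.py m6
```

```text
9.1 [526.44590329  45.80956218 204.43735999] [ 1.11040713 -0.73055681  0.38218901]
side 0.62 [295.1 224.1  15.5  42.2]
[[299.7, 222.3], [302.1, 222.0], [296.8, 205.9], [274.2, 210.8]]
[[321.4, 256.2], [336.5, 256.2], [302.3, 256.1], [303.4, 278.8]]
```

View pics/m6.png

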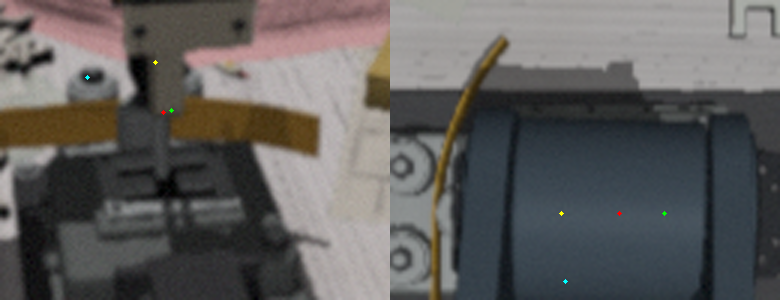

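Request:
{"method": "send_rows", "body": {"offset": [[0, -2, 0], [0, -2, 0], [0, -2, 0]], "angular": [[0, 0, 0], [0, 0, 0], [0, 0, 0]]}}

```text
time: 9.6
eef_pos: [526.4, 51.6, 204.5]
tcp_rot: [0.0, 1.0, 0.009, -0.0]
force: [0.0, -2.3, -1.3]
finger_gap: 0.4
gripper_force: 0.9
```

Request:
{"method": "send_rows", "body": {"offset": [[0, -2, 0], [0, -2, 0]], "angular": [[0, 0, 0], [0, 0, 0]]}}

```text
time: 9.8
eef_pos: [526.4, 53.7, 204.6]
tcp_rot: [0.002, 1.0, 0.01, -0.0]
force: [0.1, -25.2, -2.1]
finger_gap: 0.6
gripper_force: 12.5
```

```bash
python3 - <<'E'
from h import *
G=np.array([526.5,49.4,128.]); 
print(((proj('side',np.array([G+[0,-16.5,0],G,G+[0,16.5,0]]))-[245,185])*3).round(0))
E
```

```text
[[167. 192.]
 [164. 179.]
 [161. 166.]]
```

Request:
{"method": "send_rows", "body": {"offset": [[0, 10, 0], [0, 20, 0], [35, 0, 0], [35, 0, 0], [0, -30, 0], [0, -30, 0], [0, 0, 0], [0, 0, 0]], "angular": [[0, 0, 0], [0, 0, 0], [0, 0, 0], [0, 0, 0], [0, 0, 0], [0, 0, 0], [0, 0, 0], [0, 0, 0]]}}

```text
time: 10.6
eef_pos: [595.8, 87.3, 204.7]
tcp_rot: [-0.0, 1.0, 0.01, -0.0]
force: [-0.4, -1.0, -0.3]
finger_gap: 0.4
gripper_force: 0.0
```

```bash
python3 look.py m7
```

```text
10.6 [595.76058151  87.2519982  204.65793573] [-0.36189324 -0.95673571 -0.27413375]
side 0.82 [297.7 219.9  20.6  51.1]
[[331.5, 209.9], [302.1, 222.0], [296.8, 205.9], [274.2, 210.8]]
[[301.1, 220.5], [336.5, 256.2], [302.3, 256.1], [303.4, 278.8]]
```

View pics/m7.png

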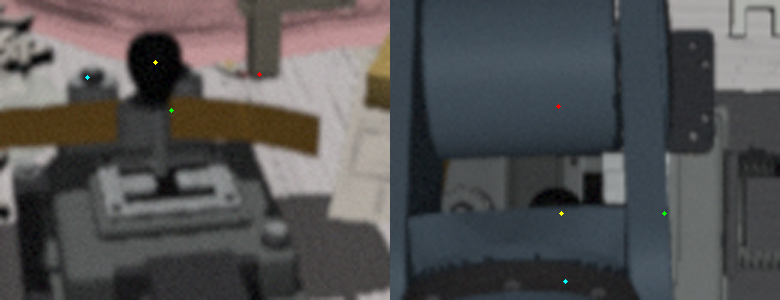

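Request:
{"method": "send_rows", "body": {"offset": [[-18, 4, 0], [-15, 0, 0], [-8, 0, 0], [-6, 0, 0], [-6, 0, 0], [-6, 0, 0], [-6, 0, 0], [-6, 0, 0]], "angular": [[0, 0, 0], [0, 0, 0], [0, 0, 0], [0, 0, 0], [0, 0, 0], [0, 0, 0], [0, 0, 0], [0, 0, 0]]}}

```text
time: 11.6
eef_pos: [524.5, 81.5, 204.6]
tcp_rot: [0.0, 1.0, 0.009, -0.0]
force: [1.7, -0.9, -0.4]
finger_gap: 0.5
gripper_force: 1.0
```

Request:
{"method": "send_rows", "body": {"offset": [[-4, 0, 2], [-4, 0, 2], [-2, 0, 0]], "angular": [[0, 0, 0], [0, 0, 0], [0, 0, 0]]}}

```text
time: 11.9
eef_pos: [514.3, 81.4, 200.1]
tcp_rot: [0.0, 1.0, 0.009, -0.001]
force: [1.6, -0.3, -2.1]
finger_gap: 0.5
gripper_force: 1.0
```

Request:
{"method": "send_rows", "body": {"offset": [[-2, 0, 0], [-1, 0, 0]], "angular": [[0, 0, 0], [0, 0, 0]]}}

```text
time: 12.1
eef_pos: [511.7, 81.3, 200.5]
tcp_rot: [0.0, 1.0, 0.009, -0.0]
force: [1.4, -0.4, -1.2]
finger_gap: 0.5
gripper_force: 1.0
```

Request:
{"method": "send_rows", "body": {"offset": [[-2, 0, 0], [-1, 0, 0]], "angular": [[0, 0, 0], [0, 0, 0]]}}

```text
time: 12.3
eef_pos: [509.0, 81.2, 200.6]
tcp_rot: [0.0, 1.0, 0.009, 0.0]
force: [5.4, 0.2, -2.8]
finger_gap: 0.6
gripper_force: 2.5
```

Request:
{"method": "send_rows", "body": {"offset": [[-1, 0, 0], [-1, 0, 0]], "angular": [[0, 0, 0], [0, 0, 0]]}}

```text
time: 12.5
eef_pos: [507.6, 81.1, 200.7]
tcp_rot: [0.0, 1.0, 0.009, 0.001]
force: [8.4, -0.8, -7.4]
finger_gap: 0.7
gripper_force: 4.4
```

Request:
{"method": "send_rows", "body": {"offset": [[-1, 0, 0], [0, 0, 0]], "angular": [[0, 0, 0], [0, 0, 0]]}}

```text
time: 12.7
eef_pos: [507.0, 81.1, 200.8]
tcp_rot: [-0.0, 1.0, 0.009, 0.002]
force: [10.2, -0.3, -6.7]
finger_gap: 0.8
gripper_force: 5.0
```

Force climbs steadily against the stop, with the TCP at the predicted end position. I'll retreat and check.

Request:
{"method": "send_rows", "body": {"offset": [[10, 0, 0], [25, 0, 0], [40, 0, 0], [40, 0, -20], [0, 0, -40], [0, 0, -40], [0, 0, 0], [0, 0, 0]], "angular": [[0, 0, 0], [0, 0, 0], [0, 0, 0], [0, 0, 0], [0, 0, 0], [0, 0, 0], [0, 0, 0], [0, 0, 0]]}}

```text
time: 13.5
eef_pos: [620.8, 83.4, 301.0]
tcp_rot: [-0.0, 1.0, 0.009, 0.0]
force: [-0.6, 0.1, -0.3]
finger_gap: 0.3
gripper_force: 0.0
```

```bash
python3 look.py m8
```

```text
13.5 [620.84453771  83.40837113 300.96689631] [-0.5927585   0.1339921  -0.31535425]
side 0.89 [278.4 222.6  29.3  45.3]
[[346.4, 164.1], [302.1, 222.0], [296.8, 205.9], [274.2, 210.8]]
[[300.4, 202.3], [336.5, 256.2], [302.3, 256.1], [303.4, 278.8]]
```

View pics/m8.png

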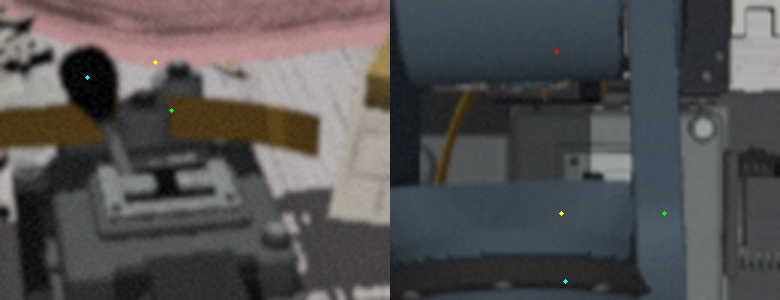

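The side view shows the knob centred on the predicted home point, around crop pixel (89, 80) against a target of (87, 77). The robot is clear of everything.

```bash
python3 -c "
from bench import robot
print(robot.hand_in())"
```

```text
the job is handed in; nothing more can be done
None
```

I pushed the lever by its knob through the neutral crossing and home against the stop in the roll-side slot on the operator's side, then backed the robot clear and handed in at about 13.5 s; `hand_in` returned no verdict.

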